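# Index a seal blank three turns on a dividing head and clamp it

## Task

A brass seal blank is being fluted in the small dividing head on the desk: push the head's crank gently clockwise (seen from above) until its spring pin drops into the only hole of the index plate, then from that hole lift the pin out, crank exactly three full turns clockwise and let the pin drop fully home in the hole again. After that, clamp the spindle by swinging the lever with the red ball clockwise as far as its stop. Never force the pin against the plate or the edge of its hole, and leave the other things on the desk where they are.

Things in the scene. Friction and masses are not known exactly. Their poses are not given: they have to be found in the camera images.
- dividing_head: grey-green dividing head, bolted down, base 100 (x) x 172 (y) mm, 160 mm tall with its crank. Origin: centre of the underside; z up, x away from the side with chuck and blank, y to the left seen from that side. The crank's axis is upright through x = 0, y = -42 mm. The crank takes about 1 N at the knob to turn, 2 N while the pin drags on the plate. Nothing on the head is taller than the knob
- index_plate: round steel plate, 116 mm across, on the head about the crank's axis (origin on it); upper face 92 mm above the head's underside. One brass-bushed hole, 8 mm wide, on the 45 mm radius that the pin follows. The disc may be screwed fast at any angle, so the hole's place is different each time and not measured: 0.7 to 2.7 rad clockwise of where the crank starts
- index_pin: steel pin, 6 mm thick, round nose, sliding upright in the end of the crank arm, 45 mm from the crank's axis. A spring presses it down with 5 to 10 N. It starts resting on the plate's face; over the hole it drops 8 mm to home and then blocks the crank. It lifts up to 16 mm above home; from 9 mm it is clear of the plate. Origin: on its axis, 98 mm above the head's underside when home
- knob_mid (a point): middle of the black upright knob on the pin, for turning the crank and lifting the pin; 20 mm thick, spins freely on the pin, so the hand need not turn. 132 mm above the head's underside when the pin is home, 140 mm when it rests on the plate's face. The knob reaches from 23 mm below to 20 mm above this point; below it are the crank arm (15 mm wide) and its sleeve (21 mm), 25 mm down at home
- top_flute (a point): newest flute in the rim of the brass blank, 22 mm from the spindle's axis, which lies along the head's x at y = +10 mm and 46 mm up. The spindle is geared 36:1 to the crank: each clockwise turn of the crank moves the flute 10 degrees from the top towards the head's +y
- clamp_lever (a joint): angle of the spindle clamp lever about its upright pivot at x = 6, y = +56 mm of the head: near 0 it is free; grows clockwise seen from above to its stop at 1.1 (clamped). It stays where it is left; about 2 N at the ball moves it
- lever_ball (a point): centre of the red ball, 23 mm across, at the lever's end, 56 mm from the pivot and 88 mm above the head's underside. With the lever at angle q it lies from the pivot at x = -56 sin(0.6 - q), y = 56 cos(0.6 - q) mm in the head's frame
- round_box: round cream tub, 71 mm across, 30 mm tall, a bystander; origin: centre of the underside
- paste_tin: flat round white tin, 66 mm across, 22 mm tall, a bystander; origin: centre of the underside
- jar: square white jar, 78 x 78 x 75 mm, a bystander; origin: centre of the underside
- bean_weight: dark felt bean-shaped paperweight, 53 x 105 x 25 mm, a bystander; origin: centre of the underside
- seal_strip: row of wax seals on a ribbon, 39 x 105 x 28 mm, a bystander; origin: centre of the underside
- inkwell_0: cut glass inkwell, 47 mm wide, 32 mm tall, a bystander; origin: centre of the underside

How it is judged:
By the outcome, as a careful person would: the job done as asked, in the order asked, and still so for the second after the job is handed in, with the robot touching nothing.
It also fails if it takes over 72 s, if anything falls off the work surface, if the arm or the gripper's body presses on something with over 40 N, if the wrist force passes 120 N, or if a joint passes its speed limit or range.

## Robot

A 6-joint arm with a two-finger parallel gripper is mounted at the origin on a cart in front of the work surface, level with it; the furniture and walls round the work are solid. World frame = base frame: x ahead of the robot, y to its left, z up, the work surface at z = 0. Lengths are in m, angles in rad, forces in N, time in s.
With the tool pointing down it reaches from about 0.4 to 0.825 m from the base axis. Payload 7 kg.
Tool frame: the origin (TCP) lies at the very end of the fingers, on their centre line; the grasp point (between the pads) lies 19 mm behind it; z points along the fingers, y is the line along which they close (so a half turn about z gives the same grasp; the last joint's range is limited). The gripper opens to 88 mm and grips with 3 to 60 N. Pads are 19 mm wide; open, the fingers measure 130 mm over their backs; the gripper's body (78 mm by 193 mm) begins 47 mm behind the grasp point.
Start: joints at [1.469, 0.359, 0.012, 0, -1.224, -0.288], TCP at [0.257, 0.624, 0.227] pointing down, gripper open.
Joint ranges: [-3.07, 3.07], [-1.43, 2.12], [-1.02, 1.25], [-3.03, 1.67], [-3.05, -0], [-3.03, 3.03]. Speed limits (rad/s): [2.39, 2.39, 3.01, 3.14, 3.14, 3.14].

## Interface

Orientations are given as [roll, pitch, yaw] about the fixed x, y, z axes, in that order (R = Rz(yaw) Ry(pitch) Rx(roll)).
In Python, from station import arm gives the robot as it stands. The module is installed in compiled form; this text tells all that it offers.
- The arm moves only by the shell command python3 -m crank 'ROWS' [FORCE]. ROWS is JSON, a list of rows, each an object of numbers: "dx", "dy", "dz": the shift along the world's x, y, z in m; "twist": the turn about the world's z in degrees; "grip": the opening, from -1 (shut) to 1 (fully open). A call has exactly 5 rows; each row is the pose to reach, as a shift and turn from the pose commanded when the call began; what a row does not reach only later rows make up. A row lasts 1/12 s, in which the tool goes at most 41.7 mm and 7.16 degrees, less where a joint would pass 70% of its speed; a pose out of reach is approached as far as the arm can. A call with a gripper value outside its range is refused whole. The fingers move at their own pace and stop on an object; FORCE is the grip in N (left out, the last holds). Time passes only in rows, so rows that repeat a pose let the fingers close, or fill a call up. It gives the time, the measured TCP pose, the force, the opening and the grip force at its end, in the units of the state.
- arm.get_state(): the state, without advancing time (a new reading comes with each control period).
- arm.grab_frame(name): name is "scene" or "top" or "wrist"; returns the picture (420x560x3 uint8, red, green, blue); there is no depth.
- arm.get_calibration(name): a dict with "fx", "fy", "cx", "cy" (pixels), "cam_to_world" (4x4, takes a point from camera to world coordinates); the wrist camera has in their place "tool_from_camera" (4x4, takes a point from camera to tool coordinates, whose origin is the TCP and whose axes are the flange's). Camera axes: x right, y down, z forward; pixel columns grow to the right and rows downward; lengths in m; the calibration is good to about 2 mm. The wrist camera is an equidistant fisheye: a pixel r from the principal point sees the ray r / f radians off the axis. A picture is of the moment at which its call begins: read the wrist's pose just before it. get_calibration takes no time and is no camera call.
- arm.job_done(): hands the job in; it is judged then, once.
The state is a dict: "t": time; "q": joint angles; "qd": joint speeds; "joint_efforts": joint torques, N m; "eef_pos": TCP position; "ee_rot": TCP orientation; "force": force on the tool from outside, world axes, zero at the start; "moment": the same for the moment, N m; "width": finger opening in m; "gripper_force": force on a finger pad.
Only numpy, scipy, OpenCV 4.12 (cv2) and the standard library are available. Lean on these libraries where they do the work, as an engineer would, in place of code of your own. Each camera call takes 0.05 s, during which the arm holds its last target. There are 200 camera calls.

## Working session

There is one attempt and no reset: what is moved stays moved. The work goes in short steps, Python scripts to look and compute and a shell command to move; the robot and the scene stay as the last step left them, time stands still between calls to the robot, and variables do not carry over. Pictures are saved under pics/ and viewed, at most 10 in all, crops included, and the job is handed in when it is done.

```bash
mkdir -p pics; python3 - <<'E'
from station import arm
import cv2,numpy as np
s=arm.get_state();print({k:np.round(v,3).tolist() for k,v in s.items()})
for n in("top","scene"):
    im=arm.grab_frame(n);cv2.imwrite(f"pics/{n}0.png",cv2.resize(im[:,:,::-1],(800,600)))
    c=arm.get_calibration(n);print(n,c["fx"],c["fy"],c["cx"],c["cy"],np.round(c["cam_to_world"],4).tolist())
E
```

```text
{'t': 0.0, 'q': [1.469, 0.359, 0.011, -0.0, -1.224, -0.288], 'qd': [-0.001, -0.001, -0.002, 0.001, -0.0, 0.0], 'joint_efforts': [0.0, -58.272, 29.307, 6.997, 0.007, -0.0], 'eef_pos': [0.256, 0.624, 0.226], 'ee_rot': [3.14, -0.0, -0.39], 'force': [0.322, 0.135, 0.684], 'moment': [0.004, 0.006, 0.03], 'gripper_force': 0.0, 'width': 0.088}
top 441.441900837834 441.441900837834 279.4973215652762 205.73972659587264 [[0.0038, -0.9948, 0.1017, 0.4481], [-0.9997, -0.0012, 0.026, -0.0118], [-0.0257, -0.1018, -0.9945, 1.2293], [0.0, 0.0, 0.0, 1.0]]
scene 416.6040521079667 416.6040521079667 276.28340747830646 204.99253676245957 [[0.7738, -0.294, 0.5611, -0.0381], [-0.633, -0.3894, 0.669, -0.6827], [0.0218, -0.8729, -0.4874, 0.5896], [0.0, 0.0, 0.0, 1.0]]
```

View pics/top0.png

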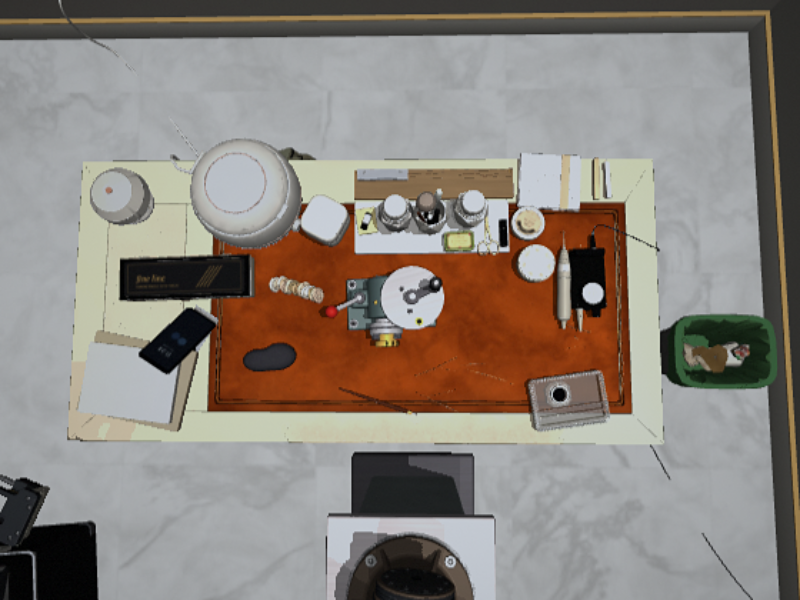

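View pics/scene0.png

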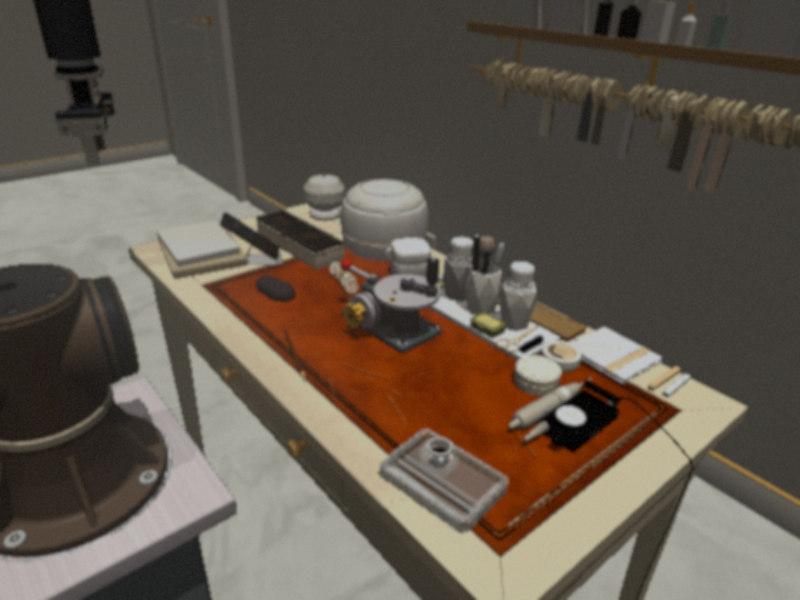

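The top picture shows the plate's centre near (412,297), the knob near (435,284), a brass spot near (419,321) and the red ball near (331,312). The chuck faces the robot. I'll enlarge this area.

```bash
python3 - <<'E'
from station import arm
import cv2,numpy as np
im=arm.grab_frame("top");np.save("top.npy",im)
cv2.imwrite("pics/top1.png",cv2.resize(im[175:255,215:321,::-1],None,fx=7.5,fy=7.5,interpolation=cv2.INTER_CUBIC))
E
```

```text
(no output)
```

View pics/top1.png

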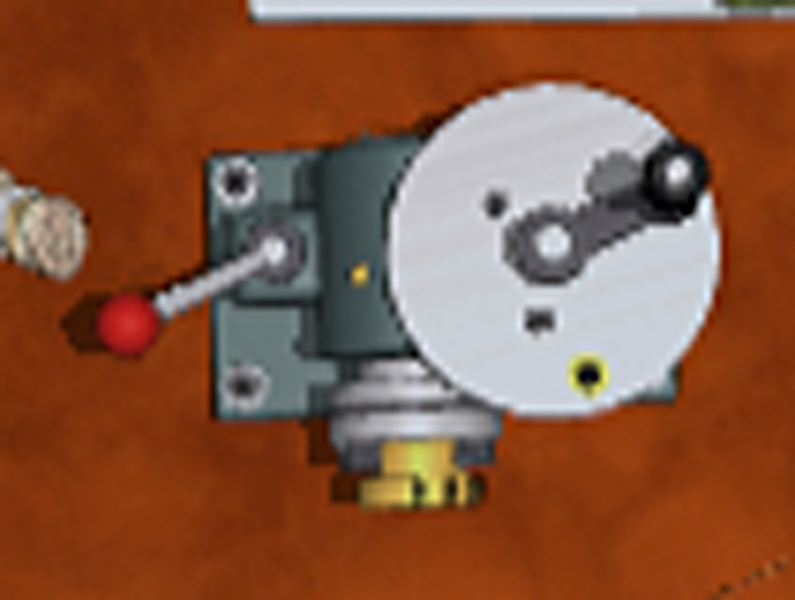

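The enlarged crop shows the plate's rim from x 388 to 720 and y 82 to 417. The hole is at (588,376), the knob's top at (680,172), the red ball at (128,323), and the base corners on the left at (208,157) and (215,418).

```bash
cat > h.py <<'E'
from station import arm
import numpy as np
def ray(name,u,v,z):
    c=arm.get_calibration(name);T=np.array(c["cam_to_world"])
    d=T[:3,:3]@np.array([(u-c["cx"])/c["fx"],(v-c["cy"])/c["fy"],1]);o=T[:3,3]
    return o+d*(z-o[2])/d[2]
E
python3 - <<'E'
from h import *
P={}
for n,x,y,z in [("plate",554,249.5,.092),("left",388,249.5,.092),("right",720,249.5,.092),("hole",588,376,.092),("knobtop",680,172,.160),("ball",128,323,.088),("boltA",237,182,.012),("boltB",243,385,.012)]:
    P[n]=ray("top",(x+.5)/7.5-.5+215,(y+.5)/7.5-.5+175,z);print(n,P[n].round(4))
a=lambda p:np.arctan2(*(P[p]-P["plate"])[[1,0]])
print("knob ang",a("knobtop"),"r",np.linalg.norm((P["knobtop"]-P["plate"])[:2]),"hole",a("hole"),np.linalg.norm((P["hole"]-P["plate"])[:2]))
# yaw from ball & plate: head coords ball (with q~0)
for q in(0,.05,.1):
    b=np.array([6-56*np.sin(.6-q),56+56*np.cos(.6-q)])/1e3-[0,-.042];w=(P["ball"]-P["plate"])[:2]
    print(q,np.arctan2(w[1],w[0])-np.arctan2(b[1],b[0]),np.linalg.norm(w),np.linalg.norm(b))
E
```

```text
plate [ 0.559  -0.0052  0.092 ]
left [0.5589 0.0522 0.092 ]
right [ 0.5591 -0.0624  0.092 ]
hole [ 0.5154 -0.0169  0.092 ]
knobtop [ 0.5777 -0.0465  0.16  ]
ball [0.5336 0.1424 0.088 ]
boltA [0.5918 0.1129 0.012 ]
boltB [0.5165 0.1098 0.012 ]
knob ang -1.1449622361521516 r 0.045326613860597956 hole -2.8785172372941576 0.04521678111884066
0 -0.0054000091055121935 0.14979570815032126 0.14647676937701473
0.05 0.012079241207123781 0.14979570815032126 0.14758747689517474
0.1 0.029666658657600653 0.14979570815032126 0.14861417239740868
```

The crank's axis is near (0.559, -0.005) and the hole lies about 1.73 rad clockwise of the knob. Next I move above the knob with the finger line along the tangent.

```bash

python3 -m crank '[{"dx":0.016,"dy":-0.0335,"twist":-2},{"dx":0.032,"dy":-0.067,"twist":-4},{"dx":0.048,"dy":-0.1005,"twist":-6},{"dx":0.064,"dy":-0.134,"twist":-8},{"dx":0.08,"dy":-0.1675,"twist":-10.8}]'
python3 -m crank '[{"dx":0.016,"dy":-0.0335,"twist":-2},{"dx":0.032,"dy":-0.067,"twist":-4},{"dx":0.048,"dy":-0.1005,"twist":-6},{"dx":0.064,"dy":-0.134,"twist":-8},{"dx":0.08,"dy":-0.1675,"twist":-10.8}]'
python3 -m crank '[{"dx":0.016,"dy":-0.0335,"twist":-2},{"dx":0.032,"dy":-0.067,"twist":-4},{"dx":0.048,"dy":-0.1005,"twist":-6},{"dx":0.064,"dy":-0.134,"twist":-8},{"dx":0.08,"dy":-0.1675,"twist":-10.8}]'
python3 -m crank '[{"dx":0.016,"dy":-0.0335,"twist":-2},{"dx":0.032,"dy":-0.067,"twist":-4},{"dx":0.048,"dy":-0.1005,"twist":-6},{"dx":0.064,"dy":-0.134,"twist":-8},{"dx":0.08,"dy":-0.1675,"twist":-10.8}]'
python3 - <<'E'
from h import *
import cv2
s=arm.get_state();print(s["t"],s["eef_pos"],s["ee_rot"],s["q"],s["force"])
im=arm.grab_frame("wrist");np.savez("w0.npz",im=im,p=s["eef_pos"],r=s["ee_rot"]);cv2.imwrite("pics/w0.png",cv2.resize(im[:,:,::-1],(800,600)))
c=arm.get_calibration("wrist");print({k:np.round(v,4).tolist() for k,v in c.items()})
E
```

```text
0.15 [0.25638357 0.62401589 0.22581752] [ 3.14030070e+00 -1.50696506e-04 -3.89857519e-01] [ 1.46911185e+00  3.59251238e-01  1.12580226e-02 -2.36783189e-04
 -1.22408463e+00 -2.88092538e-01] [-0.41053764  0.28361568  0.41055338]
{'fx': 325.1923, 'fy': 325.1923, 'cx': 281.2152, 'cy': 212.0994, 'tool_from_camera': [[-0.0001, -0.9677, -0.2522, 0.0677], [1.0, 0.0003, -0.0015, 0.0001], [0.0016, -0.2522, 0.9677, -0.1582], [0.0, 0.0, 0.0, 1.0]]}invalid input at $[0]: expected keys dx, dy, dz, twist, grip
invalid input at $[0]: expected keys dx, dy, dz, twist, grip
invalid input at $[0]: expected keys dx, dy, dz, twist, grip
invalid input at $[0]: expected keys dx, dy, dz, twist, grip
```

View pics/w0.png

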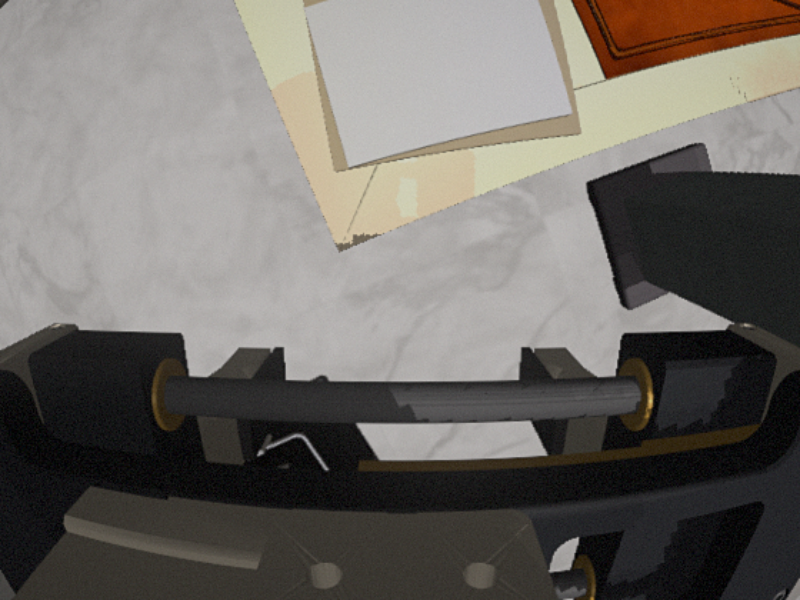

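The moves were refused because every row needs all five keys. This wrist picture is still from the start pose. Repeating the moves with full rows.

```bash

python3 -m crank '[{"dx":0.016,"dy":-0.0335,"dz":0,"twist":-2,"grip":1},{"dx":0.032,"dy":-0.067,"dz":0,"twist":-4,"grip":1},{"dx":0.048,"dy":-0.1005,"dz":0,"twist":-6,"grip":1},{"dx":0.064,"dy":-0.134,"dz":0,"twist":-8,"grip":1},{"dx":0.08,"dy":-0.1675,"dz":0,"twist":-10.8,"grip":1}]'
python3 -m crank '[{"dx":0.016,"dy":-0.0335,"dz":0,"twist":-2,"grip":1},{"dx":0.032,"dy":-0.067,"dz":0,"twist":-4,"grip":1},{"dx":0.048,"dy":-0.1005,"dz":0,"twist":-6,"grip":1},{"dx":0.064,"dy":-0.134,"dz":0,"twist":-8,"grip":1},{"dx":0.08,"dy":-0.1675,"dz":0,"twist":-10.8,"grip":1}]'
python3 -m crank '[{"dx":0.016,"dy":-0.0335,"dz":0,"twist":-2,"grip":1},{"dx":0.032,"dy":-0.067,"dz":0,"twist":-4,"grip":1},{"dx":0.048,"dy":-0.1005,"dz":0,"twist":-6,"grip":1},{"dx":0.064,"dy":-0.134,"dz":0,"twist":-8,"grip":1},{"dx":0.08,"dy":-0.1675,"dz":0,"twist":-10.8,"grip":1}]'
python3 -m crank '[{"dx":0.016,"dy":-0.0335,"dz":0,"twist":-2,"grip":1},{"dx":0.032,"dy":-0.067,"dz":0,"twist":-4,"grip":1},{"dx":0.048,"dy":-0.1005,"dz":0,"twist":-6,"grip":1},{"dx":0.064,"dy":-0.134,"dz":0,"twist":-8,"grip":1},{"dx":0.08,"dy":-0.1675,"dz":0,"twist":-10.8,"grip":1}]'
python3 - <<'E'
from h import *
import cv2
s=arm.get_state();print(s["t"],s["eef_pos"],s["ee_rot"],s["q"],s["force"])
im=arm.grab_frame("wrist");np.savez("w1.npz",im=im,p=s["eef_pos"],r=s["ee_rot"]);cv2.imwrite("pics/w1.png",cv2.resize(im[:,:,::-1],(800,600)))
E
```

```text
t: 0.62
eef_pos: [0.3368, 0.4551, 0.2264]
ee_rot: [3.141, -0.0, -0.579]
force: [0.9, 0.0, 0.4]
width: 0.0876
gripper_force: 0.0
t: 1.03
eef_pos: [0.4168, 0.2876, 0.2267]
ee_rot: [-3.141, 0.0, -0.768]
force: [0.1, 0.2, -0.8]
width: 0.0878
gripper_force: 0.0
t: 1.45
eef_pos: [0.4968, 0.1201, 0.2268]
ee_rot: [-3.141, 0.0, -0.957]
force: [0.6, 0.5, 0.1]
width: 0.0874
gripper_force: 0.0
t: 1.87
eef_pos: [0.5769, -0.0475, 0.2266]
ee_rot: [-3.141, 0.0, -1.145]
force: [1.0, 2.0, 0.0]
width: 0.0879
gripper_force: 0.0
1.8667 [ 0.57691094 -0.04750672  0.22659618] [-3.14144248e+00  5.55314270e-05 -1.14528378e+00] [ 2.55505395e-01  2.01532054e-01 -2.05591925e-01 -8.72762567e-05
 -1.16353374e+00  1.70041709e-01] [0.96445552 2.03718738 0.01552916]
```

View pics/w1.png

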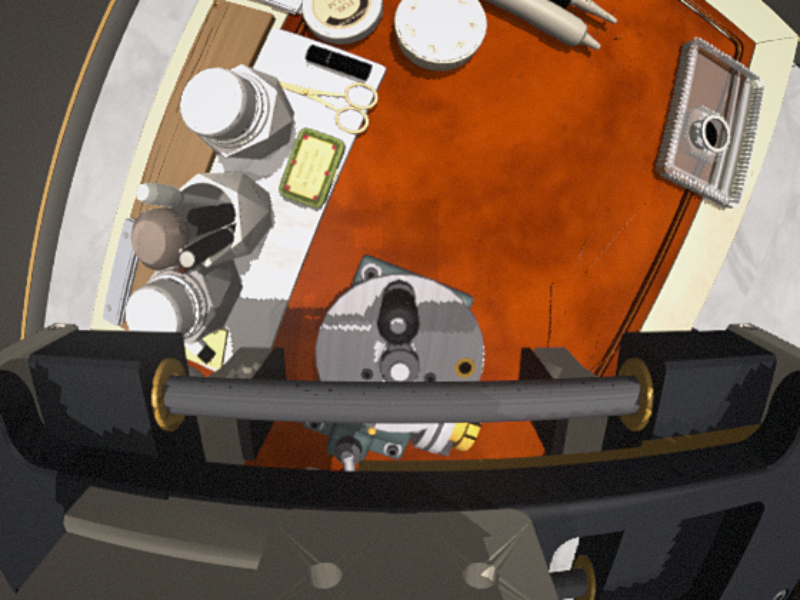

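The wrist view shows the knob's top at (398,327), the hole at (465,367) and the hub near (400,371). I'll convert these to positions to check the calibration.

```bash
cat >> h.py <<'E'
from scipy.spatial.transform import Rotation as Rn
def wray(u,v,z,p,r):
    c=arm.get_calibration("wrist");x=(u-c["cx"]);y=(v-c["cy"]);rr=np.hypot(x,y);th=rr/c["fx"]
    d=np.array([x/rr*np.sin(th),y/rr*np.sin(th),np.cos(th)])
    T=np.array(c["tool_from_camera"]);R=Rn.from_euler("xyz",r).as_matrix()
    o=R@T[:3,3]+p;d=R@T[:3,:3]@d
    return o+d*(z-o[2])/d[2]
E
python3 - <<'E'
from h import *
w=np.load("w1.npz");k=.7
for n,x,y,z in [("knobtop",398,327,.160),("hole",465,367,.092),("hubtop",400,372,.107),("left",316,352,.092),("right",484,352,.092)]:
    print(n,wray(x*k,y*k,z,w["p"],w["r"]).round(4))
E
```

```text
knobtop [ 0.5774 -0.0433  0.16  ]
hole [ 0.5155 -0.0159  0.092 ]
hubtop [ 5.571e-01 -3.000e-04  1.070e-01]
left [0.6125 0.0162 0.092 ]
right [ 0.5085 -0.031   0.092 ]
```

```bash

python3 -m crank '[{"dx":0,"dy":0.0005,"dz":-0.022,"twist":0,"grip":0.7},{"dx":0,"dy":0.001,"dz":-0.045,"twist":0,"grip":0.4},{"dx":0,"dy":0.0015,"dz":-0.068,"twist":0,"grip":0.1},{"dx":0,"dy":0.002,"dz":-0.09,"twist":0,"grip":0},{"dx":0,"dy":0.002,"dz":-0.1106,"twist":0,"grip":0}]' 5
python3 -m crank '[{"dx":0,"dy":0,"dz":0,"twist":0,"grip":-0.2},{"dx":0,"dy":0,"dz":0,"twist":0,"grip":-0.3},{"dx":0,"dy":0,"dz":0,"twist":0,"grip":-0.36},{"dx":0,"dy":0,"dz":0,"twist":0,"grip":-0.36},{"dx":0,"dy":0,"dz":0,"twist":0,"grip":-0.36}]'
python3 - <<'E'
from h import *
import cv2
s=arm.get_state();print(s["t"],s["eef_pos"],s["ee_rot"],s["force"])
a=arm.grab_frame("wrist")[180:400,170:390,::-1];b=arm.grab_frame("scene")[160:270,200:340,::-1]
cv2.imwrite("pics/w2.png",np.hstack([cv2.resize(a,(400,400)),cv2.resize(b,(400,400*110//140))[:400] if 0 else cv2.copyMakeBorder(cv2.resize(b,(400,314)),0,86,0,0,0)]))
E
```

```text
t: 2.33
eef_pos: [0.5761, -0.0438, 0.1147]
ee_rot: [3.141, 0.0, -1.144]
force: [0.4, -0.5, 0.1]
width: 0.0597
gripper_force: 0.0
t: 2.75
eef_pos: [0.5774, -0.0434, 0.1175]
ee_rot: [-3.139, -0.001, -1.144]
force: [-0.5, 0.2, 0.3]
width: 0.0297
gripper_force: 0.0
2.75 [ 0.57739363 -0.04344569  0.11747611] [-3.13916023e+00 -5.92741576e-04 -1.14355886e+00] [-0.52133604  0.20538616  0.28784407]
```

View pics/w2.png

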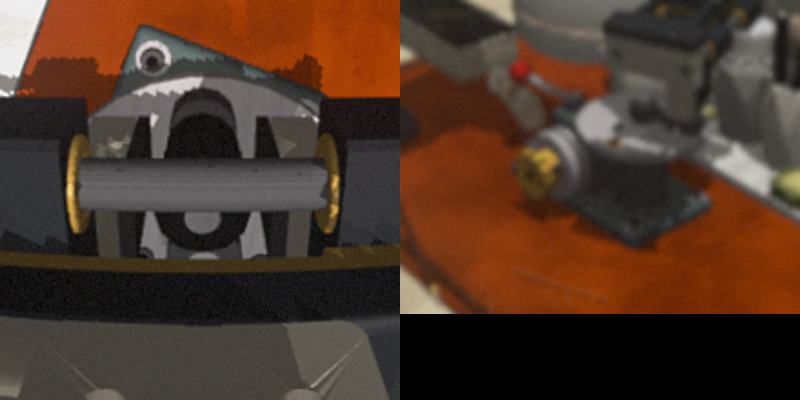

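The knob sits centred between the fingers with about 4 mm of play each side. Now I compute the arc rows.

```bash
python3 - <<'E'
from h import *
th0=-1.145;r=45.
f=lambda d:r*np.array([np.cos(th0-np.radians(d)),np.sin(th0-np.radians(d))])
for a,n,st in[(0,4,5.)]:
  for k in range(0,19):
    a=k*25 if 0 else k
for s in(0,25,50,75):
    print(s,[(f(s+5*i)-f(s)).round(1).tolist() for i in range(1,6)])
for s in(95,97,99,101,103,105,107):print(s,(f(s+2)-f(s)).round(2))
E
```

```text
0 [[-3.6, -1.5], [-7.4, -2.6], [-11.2, -3.4], [-15.1, -3.9], [-19.1, -4.0]]
25 [[-3.9, 0.2], [-7.8, 0.8], [-11.6, 1.7], [-15.4, 2.9], [-19.0, 4.4]]
50 [[-3.5, 1.8], [-6.8, 4.0], [-9.8, 6.4], [-12.7, 9.1], [-15.3, 12.0]]
75 [[-2.4, 3.1], [-4.4, 6.5], [-6.2, 10.0], [-7.7, 13.6], [-8.8, 17.4]]
95 [-0.5   1.49]
97 [-0.44  1.51]
99 [-0.39  1.52]
101 [-0.34  1.53]
103 [-0.28  1.54]
105 [-0.23  1.55]
107 [-0.17  1.56]
```

```bash

python3 -m crank '[{"dx":-0.0036,"dy":-0.0015,"dz":0,"twist":-5,"grip":-0.36},{"dx":-0.0074,"dy":-0.0026,"dz":0,"twist":-10,"grip":-0.36},{"dx":-0.0112,"dy":-0.0034,"dz":0,"twist":-15,"grip":-0.36},{"dx":-0.0151,"dy":-0.0039,"dz":0,"twist":-20,"grip":-0.36},{"dx":-0.0191,"dy":-0.004,"dz":0,"twist":-25,"grip":-0.36}]'
python3 -m crank '[{"dx":-0.0039,"dy":0.0002,"dz":0,"twist":-5,"grip":-0.36},{"dx":-0.0078,"dy":0.0008,"dz":0,"twist":-10,"grip":-0.36},{"dx":-0.0116,"dy":0.0017,"dz":0,"twist":-15,"grip":-0.36},{"dx":-0.0154,"dy":0.0029,"dz":0,"twist":-20,"grip":-0.36},{"dx":-0.019,"dy":0.0044,"dz":0,"twist":-25,"grip":-0.36}]'
python3 -m crank '[{"dx":-0.0035,"dy":0.0018,"dz":0,"twist":-5,"grip":-0.36},{"dx":-0.0068,"dy":0.004,"dz":0,"twist":-10,"grip":-0.36},{"dx":-0.0098,"dy":0.0064,"dz":0,"twist":-15,"grip":-0.36},{"dx":-0.0127,"dy":0.0091,"dz":0,"twist":-20,"grip":-0.36},{"dx":-0.0153,"dy":0.012,"dz":0,"twist":-25,"grip":-0.36}]'
python3 -m crank '[{"dx":-0.0024,"dy":0.0031,"dz":0,"twist":-5,"grip":-0.36},{"dx":-0.0044,"dy":0.0065,"dz":0,"twist":-10,"grip":-0.36},{"dx":-0.0062,"dy":0.01,"dz":0,"twist":-15,"grip":-0.36},{"dx":-0.0067,"dy":0.0109,"dz":0,"twist":-17,"grip":-0.36},{"dx":-0.0067,"dy":0.0109,"dz":0,"twist":-17,"grip":-0.36}]'
python3 - <<'E'
from h import *
import cv2
s=arm.get_state();print(s["t"],s["eef_pos"],s["ee_rot"],s["force"])
a=arm.grab_frame("wrist")[100:400,100:460,::-1]
T=arm.grab_frame("top")[175:255,215:321,::-1];np.save("topA.npy",T)
cv2.imwrite("pics/w3.png",np.hstack([cv2.resize(a,(400,333)),cv2.resize(T,(400,333))]))
E
```

```text
t: 3.27
eef_pos: [0.5599, -0.0472, 0.1172]
ee_rot: [-3.136, 0.001, -1.584]
force: [5.0, -0.9, -2.3]
width: 0.0277
gripper_force: 2.8
t: 3.68
eef_pos: [0.541, -0.0432, 0.1176]
ee_rot: [-3.137, 0.003, -2.02]
force: [4.6, -2.5, -0.6]
width: 0.0283
gripper_force: 1.9
t: 4.1
eef_pos: [0.5265, -0.0317, 0.1184]
ee_rot: [-3.136, 0.005, -2.456]
force: [5.1, -7.4, 4.7]
width: 0.0371
gripper_force: 5.0
t: 4.52
eef_pos: [0.5188, -0.0213, 0.1185]
ee_rot: [-3.138, 0.004, -2.75]
force: [3.7, -9.4, 8.3]
width: 0.0467
gripper_force: 5.1
4.5167 [ 0.51882067 -0.02129755  0.11846799] [-3.13809604  0.00420031 -2.75047142] [ 3.73336544 -9.4431582   8.26376166]
```

View pics/w3.png

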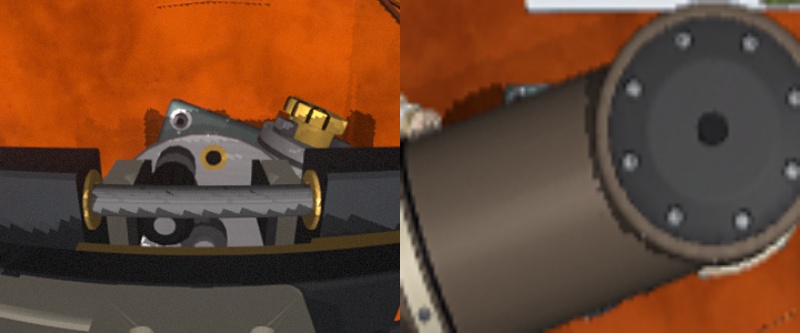

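The wrist picture shows the knob at crop (165,227) lagging well behind the free hole at (214,157). The fingers were forced open to 47 mm at about 10 N, so I stop and locate the knob.

```bash
python3 - <<'E'
from h import *
import cv2
s=arm.get_state();p,r=s["eef_pos"],s["ee_rot"];print(s["force"],s["moment"],s["width"],s["gripper_force"],s["t"])
for n,x,y,z in [("knobtop",165,227,.160),("hole",214,157,.092),("hub",207,240,.107),("fingertipL",150,175,p[2])]:
    q=wray(100+x*.9,100+y*.9,z,p,r);print(n,q.round(4),np.arctan2(q[1]+.0045,q[0]-.5585))
im=arm.grab_frame("wrist")
cv2.imwrite("pics/w4.png",cv2.resize(im[225:375,160:360,::-1],(800,600),interpolation=cv2.INTER_CUBIC))
E
```

```text
[ 3.80322755 -8.99878987  7.49624221] [-3.65099938 -1.5018602  -0.05803012] 0.04440640497940083 5.107764154672623 4.6167
knobtop [ 0.526 -0.033  0.16 ] -2.4205515839023333
hole [ 0.5153 -0.0156  0.092 ] -2.890637954520008
hub [ 0.557  -0.0023  0.107 ] 2.1494670266498446
fingertipL [ 0.527  -0.0446  0.1185] -2.2374814603892057
```

View pics/w4.png

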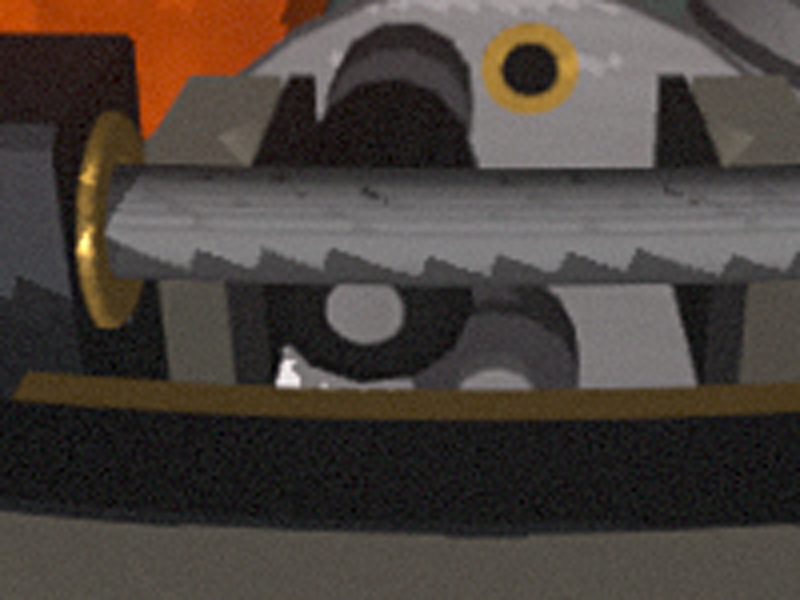

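The knob is at about -2.42 rad, roughly 73° along with 27° to go. The weak 5 N finger hold yielded while the wrist shows 8 N upwards. I back off 12°, then check the force free of load.

```bash
python3 -m crank '[{"dx":0.0021,"dy":-0.0028,"dz":0,"twist":4,"grip":-0.36},{"dx":0.0044,"dy":-0.0055,"dz":0,"twist":8,"grip":-0.36},{"dx":0.0058,"dy":-0.0068,"dz":0,"twist":10,"grip":-0.36},{"dx":0.0072,"dy":-0.0081,"dz":0,"twist":12,"grip":-0.36},{"dx":0.0072,"dy":-0.0081,"dz":0,"twist":12,"grip":-0.36}]'
python3 - <<'E'
from h import *
for i in range(3):
    im=arm.grab_frame("wrist");s=arm.get_state();print(s["t"],s["eef_pos"].round(4),s["ee_rot"].round(4),s["force"].round(1),s["moment"].round(2),s["width"],s["gripper_force"])
import cv2
cv2.imwrite("pics/w5.png",cv2.resize(im[225:375,160:360,::-1],(800,600),interpolation=cv2.INTER_CUBIC))
E
```

```text
t: 5.08
eef_pos: [0.5241, -0.0286, 0.1165]
ee_rot: [-3.141, 0.001, -2.539]
force: [0.2, -0.4, -0.7]
width: 0.0283
gripper_force: 0.0
5.1333 [ 0.5239 -0.0285  0.1164] [-3.1413e+00  8.0000e-04 -2.5409e+00] [ 0.6 -0.7 -0. ] [ 0.08 -0.18  0.03] 0.028209396927506212 0.0
5.1833 [ 0.5237 -0.0284  0.1163] [-3.1414e+00  6.0000e-04 -2.5414e+00] [ 0.   0.1 -0.3] [ 0.07 -0.11  0.02] 0.027981019523331863 0.0
5.2333 [ 0.5236 -0.0284  0.1162] [-3.1415e+00  4.0000e-04 -2.5413e+00] [-0.3  0.9 -0.7] [ 0.07 -0.11 -0.06] 0.028274659927388538 0.0
```

Unloaded, the forces return to zero. So pad friction with a slight z error was pressing the knob down and braking it. I continue slower, with the weakest finger force so the push is limited to about 6 N, and a slight upward creep.

```bash
python3 -m crank '[{"dx":-0.0009,"dy":0.0013,"dz":0.0002,"twist":-2,"grip":-0.36},{"dx":-0.0017,"dy":0.0027,"dz":0.0004,"twist":-4,"grip":-0.36},{"dx":-0.0025,"dy":0.0041,"dz":0.0006,"twist":-6,"grip":-0.36},{"dx":-0.0032,"dy":0.0055,"dz":0.0008,"twist":-8,"grip":-0.36},{"dx":-0.0039,"dy":0.0069,"dz":0.001,"twist":-10,"grip":-0.36}]' 3
python3 - <<'E'
from h import *
import cv2
s=arm.get_state();im=arm.grab_frame("wrist");print(s["t"],s["eef_pos"].round(4),s["ee_rot"].round(4),s["force"].round(1),s["moment"].round(2),s["width"],s["gripper_force"])
s=arm.get_state();print(s["force"].round(1),s["width"],s["eef_pos"].round(4))
np.savez("w6.npz",im=im,p=s["eef_pos"],r=s["ee_rot"])
E
```

```text
t: 5.65
eef_pos: [0.5195, -0.0219, 0.1168]
ee_rot: [-3.141, -0.001, -2.717]
force: [1.6, -4.0, -3.2]
width: 0.0276
gripper_force: 2.0
5.65 [ 0.5195 -0.0219  0.1168] [-3.1411e+00 -7.0000e-04 -2.7172e+00] [ 1.6 -4.  -3.2] [-1.24 -0.75  0.01] 0.027639325428906947 1.9882086664438248
[-0.1 -0.4 -1.4] 0.027915938232185186 [ 0.5194 -0.0217  0.1169]
```

```bash
python3 -m crank '[{"dx":-0.0005,"dy":0.0012,"dz":0,"twist":-1.6,"grip":-0.36},{"dx":-0.0010,"dy":0.0023,"dz":0,"twist":-3.2,"grip":-0.36},{"dx":-0.0014,"dy":0.0035,"dz":0,"twist":-4.8,"grip":-0.36},{"dx":-0.0018,"dy":0.0046,"dz":0,"twist":-6.4,"grip":-0.36},{"dx":-0.0022,"dy":0.0058,"dz":0,"twist":-8,"grip":-0.36}]'
python3 - <<'E'
from h import *
import cv2
s=arm.get_state();im=arm.grab_frame("wrist");print(s["force"].round(1))
np.savez("w7.npz",im=im,p=s["eef_pos"],r=s["ee_rot"])
cv2.imwrite("pics/w7.png",cv2.resize(im[225:375,160:360,::-1],(800,600),interpolation=cv2.INTER_CUBIC))
E
```

```text
t: 6.12
eef_pos: [0.5174, -0.0163, 0.1169]
ee_rot: [-3.141, -0.001, -2.855]
force: [0.9, -3.9, -1.7]
width: 0.0279
gripper_force: 2.0
[ 0.9 -3.9 -1.7]
```

View pics/w7.png

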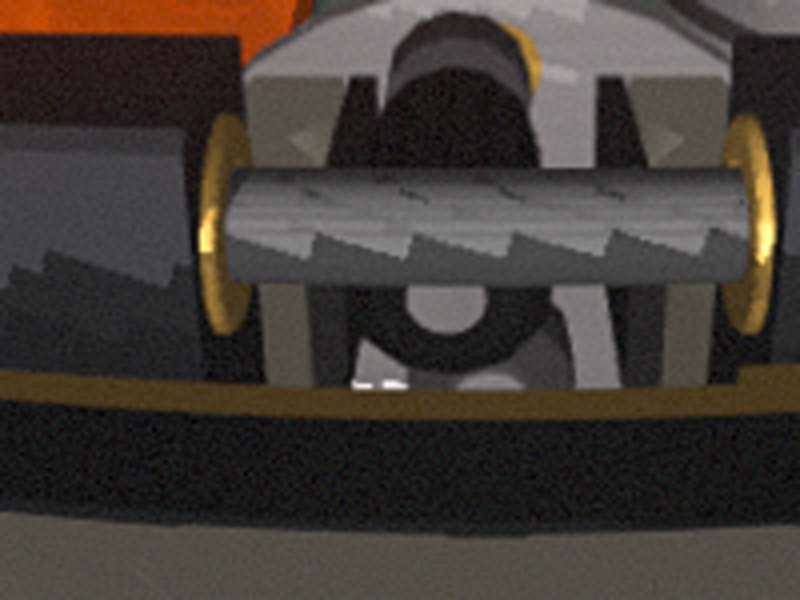

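The knob's top is at (447,310) and the bush just peeks out behind the sleeve at (530,60), so about 5 mm remain. Now fine steps.

```bash
python3 -m crank '[{"dx":-0.0001,"dy":0.0003,"dz":0,"twist":-0.4,"grip":-0.36},{"dx":-0.0002,"dy":0.0006,"dz":0,"twist":-0.8,"grip":-0.36},{"dx":-0.0003,"dy":0.0009,"dz":0,"twist":-1.2,"grip":-0.36},{"dx":-0.0004,"dy":0.0012,"dz":0,"twist":-1.6,"grip":-0.36},{"dx":-0.0005,"dy":0.0015,"dz":0,"twist":-2,"grip":-0.36}]'
python3 -m crank '[{"dx":-0.0001,"dy":0.0003,"dz":0,"twist":-0.4,"grip":-0.36},{"dx":-0.0002,"dy":0.0006,"dz":0,"twist":-0.8,"grip":-0.36},{"dx":-0.0003,"dy":0.0009,"dz":0,"twist":-1.2,"grip":-0.36},{"dx":-0.0004,"dy":0.0012,"dz":0,"twist":-1.6,"grip":-0.36},{"dx":-0.0004,"dy":0.0015,"dz":0,"twist":-2,"grip":-0.36}]'
```

```text
t: 6.58
eef_pos: [0.5171, -0.014, 0.1171]
ee_rot: [3.141, 0.0, -2.89]
force: [-1.0, 1.4, 0.6]
width: 0.0279
gripper_force: 0.0
t: 7.0
eef_pos: [0.5166, -0.0127, 0.117]
ee_rot: [3.142, 0.0, -2.925]
force: [0.4, -0.2, 0.9]
width: 0.028
gripper_force: 0.0
```

```bash
python3 -m crank '[{"dx":-0.0001,"dy":0.0002,"dz":0,"twist":-0.3,"grip":-0.36},{"dx":-0.0001,"dy":0.0004,"dz":0,"twist":-0.6,"grip":-0.36},{"dx":-0.0002,"dy":0.0006,"dz":0,"twist":-0.9,"grip":-0.36},{"dx":-0.0002,"dy":0.0008,"dz":0,"twist":-1.1,"grip":-0.36},{"dx":-0.0002,"dy":0.001,"dz":0,"twist":-1.3,"grip":-0.36}]'
```

```text
t: 7.42
eef_pos: [0.5164, -0.0119, 0.117]
ee_rot: [-3.141, -0.0, -2.947]
force: [-0.6, -1.0, 0.5]
width: 0.028
gripper_force: 0.4
```

```bash
cat >> h.py <<'E'
import cv2
def blob(im):
    g=cv2.cvtColor(im,cv2.COLOR_RGB2GRAY)[292:325,235:305]
    n,l,st,c=cv2.connectedComponentsWithStats(((g>95)&(g<215)).astype(np.uint8))
    return [(st[i].tolist(),(c[i]+[235,292]).round(1).tolist()) for i in range(1,n) if st[i][4]>60]
E
python3 - <<'E'
from h import *
print(blob(np.load("w6.npz")["im"]));print(blob(np.load("w7.npz")["im"]))
im=arm.grab_frame("wrist");np.save("w8.npy",im);print(blob(im))
E
```

```text
[([27, 5, 19, 12, 187], [271.0, 301.6]), ([63, 4, 7, 26, 74], [302.3, 304.1]), ([14, 18, 13, 12, 103], [254.0, 317.1])]
[([27, 5, 19, 11, 182], [271.2, 301.4]), ([63, 5, 7, 25, 76], [302.2, 304.3]), ([13, 18, 14, 13, 111], [254.1, 317.3])]
[([61, 5, 9, 25, 98], [301.9, 305.4]), ([13, 8, 13, 23, 169], [254.9, 311.2])]
```

```bash
python3 - <<'E'
from h import *
for n,im in(("w7",np.load("w7.npz")["im"]),("w8",np.load("w8.npy"))):
    g=cv2.GaussianBlur(cv2.cvtColor(im,cv2.COLOR_RGB2GRAY),(3,3),0)
    for v in (240,250,258,262,298,302,306,310,314):print(n,v,g[v,236:312:3].tolist())
s=arm.get_state();print(s["eef_pos"],s["ee_rot"],s["force"].round(1),s["width"])
E
```

```text
w7 240 [128, 128, 128, 129, 129, 131, 130, 100, 48, 62, 64, 65, 62, 64, 66, 65, 67, 56, 52, 140, 141, 137, 133, 135, 133, 134]
w7 250 [81, 81, 82, 60, 28, 24, 75, 39, 20, 28, 24, 24, 19, 26, 24, 20, 24, 22, 42, 113, 132, 132, 133, 132, 98, 27]
w7 258 [98, 93, 75, 24, 26, 25, 22, 25, 23, 23, 22, 20, 25, 21, 25, 20, 25, 27, 21, 69, 131, 129, 129, 129, 95, 25]
w7 262 [98, 97, 54, 26, 24, 24, 19, 19, 18, 26, 23, 24, 20, 24, 26, 20, 25, 26, 16, 31, 125, 129, 130, 129, 88, 25]
w7 298 [59, 38, 38, 35, 23, 20, 29, 28, 36, 122, 122, 120, 120, 117, 120, 72, 28, 31, 29, 24, 30, 121, 121, 123, 123, 75]
w7 302 [65, 37, 37, 35, 24, 22, 27, 27, 30, 119, 120, 120, 117, 117, 118, 58, 28, 31, 27, 26, 24, 61, 122, 121, 120, 103]
w7 306 [69, 36, 40, 35, 22, 24, 24, 31, 28, 33, 97, 121, 119, 113, 61, 27, 30, 28, 24, 24, 36, 35, 107, 121, 119, 118]
w7 310 [72, 36, 37, 34, 24, 85, 25, 24, 25, 27, 25, 27, 27, 24, 28, 28, 27, 26, 33, 56, 58, 40, 72, 123, 122, 121]
w7 314 [74, 37, 37, 38, 40, 123, 124, 81, 27, 23, 25, 27, 25, 27, 23, 23, 25, 41, 59, 60, 59, 59, 53, 122, 120, 123]
w8 240 [128, 129, 128, 130, 1
[... 463 characters left out ...]
37, 32, 21, 22, 19, 27, 26, 30, 34, 74, 92, 81, 42, 29, 27, 24, 25, 23, 107, 124, 122, 123, 122, 76]
w8 302 [66, 38, 37, 35, 18, 86, 103, 35, 23, 27, 27, 30, 26, 26, 29, 27, 27, 26, 29, 34, 37, 81, 120, 121, 119, 102]
w8 306 [72, 37, 37, 35, 18, 109, 120, 121, 98, 25, 21, 21, 23, 21, 23, 31, 44, 56, 54, 43, 36, 37, 122, 121, 122, 120]
w8 310 [75, 35, 36, 38, 22, 115, 120, 120, 112, 36, 55, 60, 59, 56, 58, 58, 59, 59, 58, 58, 55, 35, 108, 122, 122, 120]
w8 314 [75, 35, 36, 38, 36, 128, 120, 120, 95, 50, 57, 57, 59, 58, 62, 64, 63, 59, 61, 59, 59, 58, 84, 121, 121, 121]
[ 0.51639768 -0.01181013  0.11696239] [-3.14151056e+00 -5.20818524e-05 -2.94725277e+00] [ 0.1 -0.9  1. ] 0.027943372888183816
```

The knob's top moved 9 px in the wrist view, so the pin has dropped 8 mm and is home, touching nothing hard. I centre the fingers on the knob (3.9 mm back) and close softly.

```bash
python3 -m crank '[{"dx":0,"dy":-0.0012,"dz":0,"twist":0,"grip":-0.36},{"dx":0.0001,"dy":-0.0025,"dz":0,"twist":0,"grip":-0.36},{"dx":0.0002,"dy":-0.0038,"dz":0,"twist":0,"grip":-0.36},{"dx":0.0002,"dy":-0.0038,"dz":0,"twist":0,"grip":-0.4},{"dx":0.0002,"dy":-0.0038,"dz":0,"twist":0,"grip":-0.43}]' 3
python3 -m crank '[{"dx":0,"dy":0,"dz":0,"twist":0,"grip":-0.46},{"dx":0,"dy":0,"dz":0,"twist":0,"grip":-0.49},{"dx":0,"dy":0,"dz":0,"twist":0,"grip":-0.52},{"dx":0,"dy":0,"dz":0,"twist":0,"grip":-0.55},{"dx":0,"dy":0,"dz":0,"twist":0,"grip":-0.58}]' 3
python3 -c "
from h import *
s=arm.get_state();print(s['eef_pos'],s['ee_rot'],s['force'].round(1),s['moment'].round(2),s['width'])"
```

```text
t: 7.88
eef_pos: [0.5166, -0.0157, 0.1169]
ee_rot: [3.142, -0.0, -2.947]
force: [0.3, 0.4, -1.0]
width: 0.0256
gripper_force: 0.0
t: 8.3
eef_pos: [0.5166, -0.0156, 0.117]
ee_rot: [-3.142, -0.0, -2.947]
force: [-0.2, -0.5, -0.8]
width: 0.0203
gripper_force: 3.0
[ 0.51658847 -0.01559685  0.11695822] [-3.14151650e+00 -6.10598874e-05 -2.94664517e+00] [-0.2 -0.5 -0.8] [-0.05 -0.22 -0.04] 0.020262016464732555
```

Gripped at 20.3 mm with almost no side force. Now firmer grip and lift 12 mm.

```bash
python3 -m crank '[{"dx":0,"dy":0,"dz":0,"twist":0,"grip":-0.65},{"dx":0,"dy":0,"dz":0,"twist":0,"grip":-0.65},{"dx":0,"dy":0,"dz":0,"twist":0,"grip":-0.65},{"dx":0,"dy":0,"dz":0.001,"twist":0,"grip":-0.65},{"dx":0,"dy":0,"dz":0.002,"twist":0,"grip":-0.65}]' 28
python3 -m crank '[{"dx":0,"dy":0,"dz":0.0022,"twist":0,"grip":-0.65},{"dx":0,"dy":0,"dz":0.0044,"twist":0,"grip":-0.65},{"dx":0,"dy":0,"dz":0.0066,"twist":0,"grip":-0.65},{"dx":0,"dy":0,"dz":0.0088,"twist":0,"grip":-0.65},{"dx":0,"dy":0,"dz":0.0105,"twist":0,"grip":-0.65}]'
python3 - <<'E'
from h import *
im=arm.grab_frame("wrist");np.save("w9.npy",im);s=arm.get_state();print(s['eef_pos'],s['ee_rot'],s['force'].round(1),s['moment'].round(2),s['width'],s["gripper_force"])
E
```

```text
t: 8.72
eef_pos: [0.5165, -0.0155, 0.1185]
ee_rot: [3.141, -0.0, -2.947]
force: [1.4, 0.1, -6.3]
width: 0.0195
gripper_force: 28.0
t: 9.13
eef_pos: [0.5165, -0.0155, 0.1295]
ee_rot: [3.141, -0.0, -2.947]
force: [3.4, 1.4, -9.0]
width: 0.02
gripper_force: 28.0
[ 0.51651792 -0.01548269  0.12974123] [ 3.14137297e+00 -2.31543002e-05 -2.94681659e+00] [ 2.6  1.4 -9.2] [ 0.36 -0.98 -0.05] 0.019859202254269428 27.998151183128357
```

Lift is 12.8 mm with a 9 N spring and no slip. Compute rows for one turn: 6 calls of 60°.

```bash
python3 - <<'E'
import numpy as np
th=-2.88;f=lambda d:np.round(45*np.array([np.cos(th-np.radians(d)),np.sin(th-np.radians(d))]),1)
for s in range(0,360,60):print(s,[(f(s+12*i)-f(s)).round(1).tolist() for i in range(1,6)])
E
```

```text
0 [[-1.4, 9.3], [-0.9, 18.6], [1.5, 27.7], [5.8, 36.1], [11.7, 43.4]]
60 [[7.3, 5.9], [15.7, 10.2], [24.8, 12.6], [34.2, 13.1], [43.5, 11.7]]
120 [[8.7, -3.4], [16.6, -8.5], [23.3, -15.2], [28.4, -23.1], [31.8, -31.9]]
180 [[1.4, -9.3], [0.9, -18.6], [-1.5, -27.7], [-5.8, -36.1], [-11.7, -43.4]]
240 [[-7.3, -5.9], [-15.7, -10.2], [-24.8, -12.6], [-34.2, -13.1], [-43.5, -11.7]]
300 [[-8.7, 3.4], [-16.6, 8.5], [-23.3, 15.2], [-28.4, 23.1], [-31.8, 31.9]]
```

First call gently on its own to learn the forces.

```bash
python3 -m crank '[{"dx":-0.0014,"dy":0.0093,"dz":0,"twist":0,"grip":-0.65},{"dx":-0.0009,"dy":0.0186,"dz":0,"twist":0,"grip":-0.65},{"dx":0.0015,"dy":0.0277,"dz":0,"twist":0,"grip":-0.65},{"dx":0.0058,"dy":0.0361,"dz":0,"twist":0,"grip":-0.65},{"dx":0.0117,"dy":0.0434,"dz":0,"twist":0,"grip":-0.65}]'
python3 -c "
from h import *
for i in range(3):
  arm.grab_frame('wrist');s=arm.get_state();print(s['eef_pos'].round(4),s['force'].round(1),s['moment'].round(2),s['width'].round(4))"
```

```text
t: 9.6
eef_pos: [0.5279, 0.0286, 0.1292]
ee_rot: [-3.141, -0.002, -2.946]
force: [1.5, -3.8, -9.6]
width: 0.0199
gripper_force: 28.0Traceback (most recent call last):
  File "<string>", line 4, in <module>
    arm.grab_frame('wrist');s=arm.get_state();print(s['eef_pos'].round(4),s['force'].round(1),s['moment'].round(2),s['width'].round(4))
                                                                                                                   ^^^^^^^^^^^^^^^^
AttributeError: 'float' object has no attribute 'round'
```

```bash
python3 -m crank '[{"dx":0.0073,"dy":0.0059,"dz":0,"twist":0,"grip":-0.65},{"dx":0.0157,"dy":0.0102,"dz":0,"twist":0,"grip":-0.65},{"dx":0.0248,"dy":0.0126,"dz":0,"twist":0,"grip":-0.65},{"dx":0.0342,"dy":0.0131,"dz":0,"twist":0,"grip":-0.65},{"dx":0.0435,"dy":0.0117,"dz":0,"twist":0,"grip":-0.65}]'
python3 -c "
from h import *
for i in range(3):
  arm.grab_frame('wrist');s=arm.get_state();print(s['eef_pos'].round(4),s['force'].round(1),s['moment'].round(2))"
```

```text
t: 10.07
eef_pos: [0.5726, 0.0399, 0.1291]
ee_rot: [3.141, -0.001, -2.946]
force: [-2.3, -0.8, -9.0]
width: 0.0194
gripper_force: 28.0
[0.5742 0.0394 0.1291] [ 2.7 -1.4 -8.4] [-0.1  -0.56  0.  ]
[0.5737 0.0394 0.1291] [ 1.3  1.8 -8.9] [ 0.43 -0.64 -0.04]
[0.5733 0.0395 0.1293] [ 0.5  1.1 -8.9] [ 0.61 -0.67 -0.03]
```

Forces are small. Finish turn one.

```bash
python3 -m crank '[{"dx":0.0087,"dy":-0.0034,"dz":0,"twist":0,"grip":-0.65},{"dx":0.0166,"dy":-0.0085,"dz":0,"twist":0,"grip":-0.65},{"dx":0.0233,"dy":-0.0152,"dz":0,"twist":0,"grip":-0.65},{"dx":0.0284,"dy":-0.0231,"dz":0,"twist":0,"grip":-0.65},{"dx":0.0318,"dy":-0.0319,"dz":0,"twist":0,"grip":-0.65}]'
python3 -m crank '[{"dx":0.0014,"dy":-0.0093,"dz":0,"twist":0,"grip":-0.65},{"dx":0.0009,"dy":-0.0186,"dz":0,"twist":0,"grip":-0.65},{"dx":-0.0015,"dy":-0.0277,"dz":0,"twist":0,"grip":-0.65},{"dx":-0.0058,"dy":-0.0361,"dz":0,"twist":0,"grip":-0.65},{"dx":-0.0117,"dy":-0.0434,"dz":0,"twist":0,"grip":-0.65}]'
python3 -m crank '[{"dx":-0.0073,"dy":-0.0059,"dz":0,"twist":0,"grip":-0.65},{"dx":-0.0157,"dy":-0.0102,"dz":0,"twist":0,"grip":-0.65},{"dx":-0.0248,"dy":-0.0126,"dz":0,"twist":0,"grip":-0.65},{"dx":-0.0342,"dy":-0.0131,"dz":0,"twist":0,"grip":-0.65},{"dx":-0.0435,"dy":-0.0117,"dz":0,"twist":0,"grip":-0.65}]'
python3 -m crank '[{"dx":-0.0087,"dy":0.0034,"dz":0,"twist":0,"grip":-0.65},{"dx":-0.0166,"dy":0.0085,"dz":0,"twist":0,"grip":-0.65},{"dx":-0.0233,"dy":0.0152,"dz":0,"twist":0,"grip":-0.65},{"dx":-0.0284,"dy":0.0231,"dz":0,"twist":0,"grip":-0.65},{"dx":-0.0318,"dy":0.0319,"dz":0,"twist":0,"grip":-0.65}]'
python3 -c "
from h import *
for i in range(3):
  arm.grab_frame('wrist');s=arm.get_state();print(s['eef_pos'].round(4),s['force'].round(1),s['moment'].round(2))"
```

```text
t: 10.63
eef_pos: [0.6039, 0.0067, 0.1292]
ee_rot: [3.142, -0.001, -2.947]
force: [-2.5, 1.4, -9.2]
width: 0.0198
gripper_force: 28.0
t: 11.05
eef_pos: [0.5909, -0.0364, 0.1292]
ee_rot: [3.141, -0.001, -2.947]
force: [-3.9, 7.3, -9.1]
width: 0.0199
gripper_force: 28.0
t: 11.47
eef_pos: [0.5495, -0.0474, 0.1304]
ee_rot: [3.141, 0.005, -2.947]
force: [2.4, 6.9, -9.2]
width: 0.0196
gripper_force: 28.0
t: 11.88
eef_pos: [0.5163, -0.0152, 0.1299]
ee_rot: [-3.141, 0.001, -2.947]
force: [4.6, -0.3, -9.2]
width: 0.0196
gripper_force: 28.0
[ 0.5161 -0.0139  0.1298] [  1.5   2.3 -10. ] [ 0.73 -0.73 -0.05]
[ 0.5162 -0.0143  0.1297] [ 1.7  0.7 -8.4] [ 0.56 -0.8   0.05]
[ 0.5163 -0.0147  0.1295] [ 1.8  1.8 -8.4] [ 0.48 -0.79  0.02]
```

Turn one is complete with the grip still at 20 mm. Now turn two.

```bash
python3 -m crank '[{"dx":-0.0014,"dy":0.0093,"dz":0,"twist":0,"grip":-0.65},{"dx":-0.0009,"dy":0.0186,"dz":0,"twist":0,"grip":-0.65},{"dx":0.0015,"dy":0.0277,"dz":0,"twist":0,"grip":-0.65},{"dx":0.0058,"dy":0.0361,"dz":0,"twist":0,"grip":-0.65},{"dx":0.0117,"dy":0.0434,"dz":0,"twist":0,"grip":-0.65}]' | grep -E "pos|force"
python3 -m crank '[{"dx":0.0073,"dy":0.0059,"dz":0,"twist":0,"grip":-0.65},{"dx":0.0157,"dy":0.0102,"dz":0,"twist":0,"grip":-0.65},{"dx":0.0248,"dy":0.0126,"dz":0,"twist":0,"grip":-0.65},{"dx":0.0342,"dy":0.0131,"dz":0,"twist":0,"grip":-0.65},{"dx":0.0435,"dy":0.0117,"dz":0,"twist":0,"grip":-0.65}]' | grep -E "pos|force"
python3 -m crank '[{"dx":0.0087,"dy":-0.0034,"dz":0,"twist":0,"grip":-0.65},{"dx":0.0166,"dy":-0.0085,"dz":0,"twist":0,"grip":-0.65},{"dx":0.0233,"dy":-0.0152,"dz":0,"twist":0,"grip":-0.65},{"dx":0.0284,"dy":-0.0231,"dz":0,"twist":0,"grip":-0.65},{"dx":0.0318,"dy":-0.0319,"dz":0,"twist":0,"grip":-0.65}]' | grep -E "pos|force"
python3 -m crank '[{"dx":0.0014,"dy":-0.0093,"dz":0,"twist":0,"grip":-0.65},{"dx":0.0009,"dy":-0.0186,"dz":0,"twist":0,"grip":-0.65},{"dx":-0.0015,"dy":-0.0277,"dz":0,"twist":0,"grip":-0.65},{"dx":-0.0058,"dy":-0.0361,"dz":0,"twist":0,"grip":-0.65},{"dx":-0.0117,"dy":-0.0434,"dz":0,"twist":0,"grip":-0.65}]' | grep -E "pos|force"
python3 -m crank '[{"dx":-0.0073,"dy":-0.0059,"dz":0,"twist":0,"grip":-0.65},{"dx":-0.0157,"dy":-0.0102,"dz":0,"twist":0,"grip":-0.65},{"dx":-0.0248,"dy":-0.0126,"dz":0,"twist":0,"grip":-0.65},{"dx":-0.0342,"dy":-0.0131,"dz":0,"twist":0,"grip":-0.65},{"dx":-0.0435,"dy":-0.0117,"dz":0,"twist":0,"grip":-0.65}]' | grep -E "pos|force"
python3 -m crank '[{"dx":-0.0087,"dy":0.0034,"dz":0,"twist":0,"grip":-0.65},{"dx":-0.0166,"dy":0.0085,"dz":0,"twist":0,"grip":-0.65},{"dx":-0.0233,"dy":0.0152,"dz":0,"twist":0,"grip":-0.65},{"dx":-0.0284,"dy":0.0231,"dz":0,"twist":0,"grip":-0.65},{"dx":-0.0318,"dy":0.0319,"dz":0,"twist":0,"grip":-0.65}]'
python3 - <<'E'
from h import *
im=arm.grab_frame("wrist");np.save("w10.npy",im)
g=lambda a:cv2.GaussianBlur(cv2.cvtColor(a,cv2.COLOR_RGB2GRAY),(3,3),0)
for n in("w9","w10"):
    a=g(np.load(n+".npy"));print(n,blob(np.load(n+".npy")),a[310,230:320:3].tolist())
E
```

```text
eef_pos: [0.5279, 0.0285, 0.1292]
force: [1.4, -4.6, -8.8]
gripper_force: 28.0
eef_pos: [0.5727, 0.0399, 0.1291]
force: [-2.4, -1.0, -9.3]
gripper_force: 28.0
eef_pos: [0.604, 0.0066, 0.1292]
force: [-4.2, 0.9, -9.0]
gripper_force: 28.0
eef_pos: [0.5911, -0.0363, 0.1293]
force: [-4.7, 7.4, -9.4]
gripper_force: 28.0
eef_pos: [0.5497, -0.0474, 0.1305]
force: [4.4, 5.1, -10.0]
gripper_force: 28.0
t: 14.53
eef_pos: [0.5163, -0.0151, 0.1298]
ee_rot: [-3.141, 0.001, -2.947]
force: [4.9, -0.7, -8.9]
width: 0.0197
gripper_force: 28.0
w9 [([22, 9, 16, 22, 92], [263.2, 311.7]), ([43, 17, 19, 13, 207], [287.1, 315.3])] [22, 23, 22, 71, 76, 77, 42, 37, 38, 33, 217, 217, 163, 55, 57, 56, 63, 103, 98, 119, 126, 111, 65, 56, 56, 23, 37, 38, 39, 74]
w10 [([22, 9, 16, 22, 95], [263.3, 311.8]), ([43, 17, 18, 13, 202], [286.5, 315.2])] [19, 19, 21, 71, 78, 77, 43, 37, 36, 31, 217, 198, 162, 52, 57, 55, 74, 98, 92, 119, 126, 107, 62, 59, 58, 25, 36, 36, 40, 73]
```

Turn two is complete and the picture matches the one before the turns. Turn three follows, ending with a pause to settle.

```bash
python3 -m crank '[{"dx":-0.0014,"dy":0.0093,"dz":0,"twist":0,"grip":-0.65},{"dx":-0.0009,"dy":0.0186,"dz":0,"twist":0,"grip":-0.65},{"dx":0.0015,"dy":0.0277,"dz":0,"twist":0,"grip":-0.65},{"dx":0.0058,"dy":0.0361,"dz":0,"twist":0,"grip":-0.65},{"dx":0.0117,"dy":0.0434,"dz":0,"twist":0,"grip":-0.65}]' | grep -E "pos|force"
python3 -m crank '[{"dx":0.0073,"dy":0.0059,"dz":0,"twist":0,"grip":-0.65},{"dx":0.0157,"dy":0.0102,"dz":0,"twist":0,"grip":-0.65},{"dx":0.0248,"dy":0.0126,"dz":0,"twist":0,"grip":-0.65},{"dx":0.0342,"dy":0.0131,"dz":0,"twist":0,"grip":-0.65},{"dx":0.0435,"dy":0.0117,"dz":0,"twist":0,"grip":-0.65}]' | grep -E "pos|force"
python3 -m crank '[{"dx":0.0087,"dy":-0.0034,"dz":0,"twist":0,"grip":-0.65},{"dx":0.0166,"dy":-0.0085,"dz":0,"twist":0,"grip":-0.65},{"dx":0.0233,"dy":-0.0152,"dz":0,"twist":0,"grip":-0.65},{"dx":0.0284,"dy":-0.0231,"dz":0,"twist":0,"grip":-0.65},{"dx":0.0318,"dy":-0.0319,"dz":0,"twist":0,"grip":-0.65}]' | grep -E "pos|force"
python3 -m crank '[{"dx":0.0014,"dy":-0.0093,"dz":0,"twist":0,"grip":-0.65},{"dx":0.0009,"dy":-0.0186,"dz":0,"twist":0,"grip":-0.65},{"dx":-0.0015,"dy":-0.0277,"dz":0,"twist":0,"grip":-0.65},{"dx":-0.0058,"dy":-0.0361,"dz":0,"twist":0,"grip":-0.65},{"dx":-0.0117,"dy":-0.0434,"dz":0,"twist":0,"grip":-0.65}]' | grep -E "pos|force"
python3 -m crank '[{"dx":-0.0073,"dy":-0.0059,"dz":0,"twist":0,"grip":-0.65},{"dx":-0.0157,"dy":-0.0102,"dz":0,"twist":0,"grip":-0.65},{"dx":-0.0248,"dy":-0.0126,"dz":0,"twist":0,"grip":-0.65},{"dx":-0.0342,"dy":-0.0131,"dz":0,"twist":0,"grip":-0.65},{"dx":-0.0435,"dy":-0.0117,"dz":0,"twist":0,"grip":-0.65}]' | grep -E "pos|force"
python3 -m crank '[{"dx":-0.0087,"dy":0.0034,"dz":0,"twist":0,"grip":-0.65},{"dx":-0.0166,"dy":0.0085,"dz":0,"twist":0,"grip":-0.65},{"dx":-0.0233,"dy":0.0152,"dz":0,"twist":0,"grip":-0.65},{"dx":-0.0284,"dy":0.0231,"dz":0,"twist":0,"grip":-0.65},{"dx":-0.0318,"dy":0.0319,"dz":0,"twist":0,"grip":-0.65}]' | grep -E "pos|force"
python3 -m crank '[{"dx":0,"dy":0,"dz":0,"twist":0,"grip":-0.65},{"dx":0,"dy":0,"dz":0,"twist":0,"grip":-0.65},{"dx":0,"dy":0,"dz":0,"twist":0,"grip":-0.65},{"dx":0,"dy":0,"dz":0,"twist":0,"grip":-0.65},{"dx":0,"dy":0,"dz":0,"twist":0,"grip":-0.65}]'
python3 - <<'E'
from h import *
im=arm.grab_frame("wrist");np.save("w11.npy",im);s=arm.get_state();print(s["eef_pos"])
g=lambda a:cv2.GaussianBlur(cv2.cvtColor(a,cv2.COLOR_RGB2GRAY),(3,3),0)
for n in("w9","w11"):
    a=g(np.load(n+".npy"));print(n,blob(np.load(n+".npy")),a[310,230:320:3].tolist())
E
```

```text
eef_pos: [0.5279, 0.0285, 0.1291]
force: [1.1, -3.8, -9.9]
gripper_force: 28.0
eef_pos: [0.5727, 0.0399, 0.129]
force: [-2.1, -1.1, -8.4]
gripper_force: 28.0
eef_pos: [0.6039, 0.0066, 0.1291]
force: [-3.1, 0.9, -8.4]
gripper_force: 28.0
eef_pos: [0.5911, -0.0363, 0.1293]
force: [-4.8, 6.9, -9.0]
gripper_force: 28.0
eef_pos: [0.5497, -0.0474, 0.1306]
force: [3.0, 4.2, -9.8]
gripper_force: 28.0
eef_pos: [0.5163, -0.0151, 0.1299]
force: [4.9, -1.1, -9.6]
gripper_force: 28.0
t: 17.5
eef_pos: [0.5166, -0.0156, 0.1292]
ee_rot: [-3.142, -0.0, -2.947]
force: [1.1, 0.6, -8.8]
width: 0.0197
gripper_force: 28.0
[ 0.51659351 -0.01574073  0.12924683]
w9 [([22, 9, 16, 22, 92], [263.2, 311.7]), ([43, 17, 19, 13, 207], [287.1, 315.3])] [22, 23, 22, 71, 76, 77, 42, 37, 38, 33, 217, 217, 163, 55, 57, 56, 63, 103, 98, 119, 126, 111, 65, 56, 56, 23, 37, 38, 39, 74]
w11 [([22, 9, 16, 22, 105], [263.2, 311.1]), ([43, 16, 19, 14, 210], [287.4, 315.1])] [22, 22, 22, 71, 77, 76, 43, 35, 39, 29, 214, 181, 150, 57, 58, 58, 58, 102, 105, 121, 125, 113, 66, 57, 60, 24, 38, 35, 40, 75]
```

Back within 0.2 mm of the lifting point. Lower slowly and watch the vertical force.

```bash
python3 -m crank '[{"dx":0,"dy":0,"dz":-0.0013,"twist":0,"grip":-0.65},{"dx":0,"dy":0,"dz":-0.0026,"twist":0,"grip":-0.65},{"dx":0,"dy":0,"dz":-0.004,"twist":0,"grip":-0.65},{"dx":0,"dy":0,"dz":-0.0053,"twist":0,"grip":-0.65},{"dx":0,"dy":0,"dz":-0.0065,"twist":0,"grip":-0.65}]'
```

```text
t: 17.97
eef_pos: [0.5167, -0.0157, 0.1229]
ee_rot: [-3.141, -0.0, -2.947]
force: [1.2, 0.2, -8.2]
width: 0.0197
gripper_force: 28.0
```

At a lift of about 6 mm the spring pull is unchanged, so the pin is in the hole. Lower further, then release.

```bash
python3 -m crank '[{"dx":0,"dy":0,"dz":-0.0011,"twist":0,"grip":-0.65},{"dx":0,"dy":0,"dz":-0.0022,"twist":0,"grip":-0.65},{"dx":0,"dy":0,"dz":-0.0033,"twist":0,"grip":-0.65},{"dx":0,"dy":0,"dz":-0.0044,"twist":0,"grip":-0.65},{"dx":0,"dy":0,"dz":-0.0052,"twist":0,"grip":-0.65}]'
python3 -m crank '[{"dx":0,"dy":0,"dz":0,"twist":0,"grip":-0.65},{"dx":0,"dy":0,"dz":0,"twist":0,"grip":-0.52},{"dx":0,"dy":0,"dz":0,"twist":0,"grip":-0.45},{"dx":0,"dy":0,"dz":0,"twist":0,"grip":-0.3},{"dx":0,"dy":0,"dz":0,"twist":0,"grip":-0.2}]' 10
python3 - <<'E'
from h import *
im=arm.grab_frame("wrist");np.save("w12.npy",im);s=arm.get_state();print(s["eef_pos"],s["width"],s["force"].round(1))
g=lambda a:cv2.GaussianBlur(cv2.cvtColor(a,cv2.COLOR_RGB2GRAY),(3,3),0)
a=g(im)
for v in(298,302,306,310):print(v,a[v,236:330:3].tolist())
E
```

```text
t: 18.38
eef_pos: [0.5166, -0.0157, 0.1177]
ee_rot: [-3.141, -0.0, -2.947]
force: [1.1, -1.4, -6.3]
width: 0.02
gripper_force: 28.0
t: 18.8
eef_pos: [0.517, -0.0155, 0.1183]
ee_rot: [-3.142, 0.001, -2.947]
force: [-0.2, -0.1, 0.3]
width: 0.0323
gripper_force: 0.0
[ 0.51690066 -0.01550119  0.11821022] 0.03320584258692015 [ 0.1 -0.1  0.8]
298 [38, 38, 22, 22, 95, 118, 120, 119, 98, 24, 24, 30, 28, 27, 38, 49, 35, 28, 31, 24, 25, 23, 82, 123, 124, 123, 107, 16, 23, 38, 37, 37]
302 [37, 37, 26, 26, 114, 122, 121, 122, 122, 122, 64, 23, 28, 27, 29, 28, 30, 28, 26, 25, 24, 34, 35, 66, 121, 120, 119, 32, 23, 36, 36, 38]
306 [40, 36, 28, 26, 57, 61, 106, 121, 119, 120, 114, 38, 32, 38, 33, 29, 27, 37, 55, 60, 59, 54, 40, 40, 122, 122, 122, 52, 22, 37, 38, 38]
310 [39, 35, 29, 31, 27, 36, 60, 116, 123, 122, 111, 36, 59, 61, 58, 57, 60, 57, 59, 59, 59, 59, 60, 40, 111, 122, 122, 83, 24, 37, 36, 42]
```

The pin is home: wrist forces are zero and the knob's top edge sits at v≈298 as before. Next I rise, close the fingers and go to the robot side of the red ball.

```bash
python3 -m crank '[{"dx":0,"dy":0,"dz":0.005,"twist":0,"grip":-0.1},{"dx":0,"dy":0,"dz":0.015,"twist":0,"grip":-0.1},{"dx":0,"dy":0,"dz":0.03,"twist":0,"grip":-0.1},{"dx":0,"dy":0,"dz":0.045,"twist":0,"grip":-0.1},{"dx":0,"dy":0,"dz":0.062,"twist":0,"grip":-0.1}]' | grep -E "t:|pos|force"
python3 -m crank '[{"dx":-0.007,"dy":0.034,"dz":0,"twist":-2,"grip":-1},{"dx":-0.014,"dy":0.068,"dz":0,"twist":-4,"grip":-1},{"dx":-0.02,"dy":0.102,"dz":0,"twist":-6,"grip":-1},{"dx":-0.026,"dy":0.136,"dz":0,"twist":-8,"grip":-1},{"dx":-0.032,"dy":0.169,"dz":0,"twist":-11,"grip":-1}]' | grep -E "pos|force"
python3 -m crank '[{"dx":0,"dy":0,"dz":-0.02,"twist":0,"grip":-1},{"dx":0,"dy":0,"dz":-0.045,"twist":0,"grip":-1},{"dx":0,"dy":0,"dz":-0.07,"twist":0,"grip":-1},{"dx":0,"dy":0,"dz":-0.09,"twist":0,"grip":-1},{"dx":0,"dy":0,"dz":-0.102,"twist":0,"grip":-1}]'
python3 - <<'E'
from h import *
a=arm.grab_frame("wrist");t=arm.grab_frame("top");s=arm.get_state();print(s["eef_pos"],s["ee_rot"],s["force"].round(1))
b=arm.grab_frame("scene")
cv2.imwrite("pics/w13.png",cv2.resize(np.hstack([cv2.resize(a[150:400,100:460,::-1],(400,278)),cv2.resize(b[150:275,180:360,::-1],(400,278))]),(800,278)))
E
```

```text
t: 19.27
eef_pos: [0.5165, -0.0156, 0.1812]
ee_rot: [-3.141, 0.0, -2.947]
force: [0.4, 0.0, -0.6]
gripper_force: 0.0
eef_pos: [0.4844, 0.1551, 0.1812]
force: [0.7, 0.5, 0.5]
gripper_force: 0.0
t: 20.1
eef_pos: [0.4839, 0.1532, 0.0766]
ee_rot: [-3.141, -0.001, -3.138]
force: [0.4, 0.1, -0.0]
width: 0.0003
gripper_force: 0.0
[0.48368137 0.1528655  0.07665996] [-3.13965108e+00 -2.62833215e-03 -3.13872853e+00] [0.3 0.7 0.3]
```

View pics/w13.png

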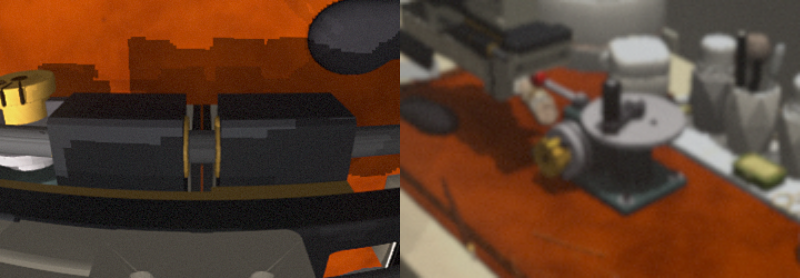

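The last picture shows the pin-side knob upright on the plate and the shut fingers just in front of the red ball (538,78 in the right half). Push towards +x.

```bash
python3 -m crank '[{"dx":0.004,"dy":0,"dz":0.002,"twist":0,"grip":-1},{"dx":0.008,"dy":0,"dz":0.002,"twist":0,"grip":-1},{"dx":0.012,"dy":0,"dz":0.002,"twist":0,"grip":-1},{"dx":0.016,"dy":0,"dz":0.002,"twist":0,"grip":-1},{"dx":0.02,"dy":0,"dz":0.002,"twist":0,"grip":-1}]' | grep -E "pos|force:"
for i in 1; do python3 -m crank '[{"dx":0.004,"dy":0,"dz":0,"twist":0,"grip":-1},{"dx":0.008,"dy":0,"dz":0,"twist":0,"grip":-1},{"dx":0.012,"dy":0,"dz":0,"twist":0,"grip":-1},{"dx":0.016,"dy":0,"dz":0,"twist":0,"grip":-1},{"dx":0.02,"dy":0,"dz":0,"twist":0,"grip":-1}]' | grep -E "pos|force:"; done
python3 -m crank '[{"dx":0.004,"dy":0,"dz":0,"twist":0,"grip":-1},{"dx":0.008,"dy":0,"dz":0,"twist":0,"grip":-1},{"dx":0.012,"dy":0,"dz":0,"twist":0,"grip":-1},{"dx":0.016,"dy":0,"dz":0,"twist":0,"grip":-1},{"dx":0.02,"dy":0,"dz":0,"twist":0,"grip":-1}]' | grep -E "pos|force:"
```

```text
eef_pos: [0.5054, 0.1536, 0.0804]
force: [0.1, -0.6, -0.1]
gripper_force: 0.0
eef_pos: [0.5242, 0.1535, 0.0793]
force: [-4.1, 1.7, 0.4]
gripper_force: 1.7
eef_pos: [0.545, 0.1533, 0.0797]
force: [-2.6, 2.1, -0.4]
gripper_force: 1.1
```

```bash
python3 -m crank '[{"dx":0.003,"dy":0,"dz":0,"twist":0,"grip":-1},{"dx":0.006,"dy":0,"dz":0,"twist":0,"grip":-1},{"dx":0.009,"dy":0,"dz":0,"twist":0,"grip":-1},{"dx":0.012,"dy":0,"dz":0,"twist":0,"grip":-1},{"dx":0.015,"dy":0,"dz":0,"twist":0,"grip":-1}]' | grep -E "pos|force:"
python3 -m crank '[{"dx":0.001,"dy":0,"dz":0,"twist":0,"grip":-1},{"dx":0.002,"dy":0,"dz":0,"twist":0,"grip":-1},{"dx":0.003,"dy":0,"dz":0,"twist":0,"grip":-1},{"dx":0.004,"dy":0,"dz":0,"twist":0,"grip":-1},{"dx":0.005,"dy":0,"dz":0,"twist":0,"grip":-1}]' | grep -E "pos|force:"
```

```text
eef_pos: [0.5595, 0.1528, 0.0797]
force: [-2.8, -1.9, 1.4]
gripper_force: 1.3
eef_pos: [0.5628, 0.1528, 0.0793]
force: [-11.0, 0.7, 6.6]
gripper_force: 5.9
```

```bash
python3 -m crank '[{"dx":0.0005,"dy":0,"dz":0,"twist":0,"grip":-1},{"dx":0.001,"dy":0,"dz":0,"twist":0,"grip":-1},{"dx":0.001,"dy":0,"dz":0,"twist":0,"grip":-1},{"dx":0.001,"dy":0,"dz":0,"twist":0,"grip":-1},{"dx":0.001,"dy":0,"dz":0,"twist":0,"grip":-1}]' | grep -E "pos|force:"
python3 -m crank '[{"dx":-0.008,"dy":0,"dz":0,"twist":0,"grip":-1},{"dx":-0.025,"dy":0,"dz":0,"twist":0,"grip":-1},{"dx":-0.045,"dy":0,"dz":0.01,"twist":0,"grip":-1},{"dx":-0.075,"dy":0,"dz":0.035,"twist":0,"grip":-1},{"dx":-0.08,"dy":0,"dz":0.07,"twist":0,"grip":-1}]' | grep -E "pos|force:"
python3 -m crank '[{"dx":-0.01,"dy":0.03,"dz":0.03,"twist":0,"grip":-1},{"dx":-0.02,"dy":0.06,"dz":0.06,"twist":0,"grip":-1},{"dx":-0.03,"dy":0.09,"dz":0.08,"twist":0,"grip":-1},{"dx":-0.04,"dy":0.12,"dz":0.08,"twist":0,"grip":-1},{"dx":-0.05,"dy":0.15,"dz":0.08,"twist":0,"grip":-1}]' | grep -E "t:|pos|force:"
python3 - <<'E'
from h import *
im=arm.grab_frame("top");np.save("topB.npy",im)
hsv=cv2.cvtColor(im,cv2.COLOR_RGB2HSV).astype(int)
m=((im[:,:,0]>130)&(im[:,:,1]<60)&(im[:,:,2]<70)).astype(np.uint8);m[:, :200]=0;m[:,300:]=0
n,l,st,c=cv2.connectedComponentsWithStats(m)
for i in range(1,n):
    if st[i][4]>8:
        u,v=c[i];P=ray("top",u,v,.088);d=P[:2]-[.565,.0935];print(st[i],P.round(4),"q",.6-np.arctan2(-d[0],d[1]),np.hypot(*d))
o=np.load("top.npy");print("start->now pixel diff count outside head:")
d=(np.abs(o.astype(int)-im).max(2)>40).astype(np.uint8)
n,l,st,c=cv2.connectedComponentsWithStats(d);print([(s.tolist()) for s in st[1:] if s[4]>10])
E
```

```text
eef_pos: [0.5628, 0.1528, 0.0793]
force: [-12.2, 0.0, 6.9]
gripper_force: 6.3
eef_pos: [0.4811, 0.1522, 0.148]
force: [-1.4, 1.5, -0.9]
gripper_force: 0.0
t: 23.58
eef_pos: [0.4361, 0.3065, 0.2327]
ee_rot: [3.136, 0.005, -3.138]
force: [1.6, 0.2, -1.1]
gripper_force: 0.0
[234 155  61  46 695] [0.6272 0.0848 0.088 ] q 2.309497432046133 0.0628352576281904
[200 161  28  37 448] [0.6323 0.2041 0.088 ] q 1.1467881619619598 0.1294857826949487
[282 178  18   3  30] [ 0.6365 -0.0142  0.088 ] q 3.15562343194689 0.12923324756791463
[228 195   8   7  46] [0.585  0.1436 0.088 ] q 0.9803341780606252 0.05390869872167399
[ 200  205  100   65 1822] [0.467  0.1049 0.088 ] q -0.8549291414084629 0.09867972819962705
[200 206  16  18 146] [0.5449 0.2056 0.088 ] q 0.4224596057058446 0.1139251141090589
[265 272  35   8 153] [0.3821 0.012  0.088 ] q -1.3897848148458136 0.20025774750289077
[202 284   7   3  14] [0.3614 0.2076 0.088 ] q -0.4597520836207517 0.23339107261361552
[230 284  13   4  35] [0.3606 0.13   0.088 ] q -0.7941689527328163 0.20758167914016842
start->now pixel diff count outside head:
[[292, 193, 18, 16, 170], [224, 195, 11, 9, 57], [232, 199, 18, 19, 138], [283, 211, 15, 18, 172], [223, 214, 7, 8, 35], [229, 215, 6, 6, 23], [0, 222, 184, 147, 13426], [272, 233, 4, 4, 12], [277, 234, 4, 8, 17], [125, 237, 5, 4, 16], [266, 369, 13, 7, 45], [245, 372, 20, 18, 213], [285, 377, 11, 7, 23], [0, 383, 26, 37, 692], [68, 402, 14, 18, 133], [273, 409, 7, 4, 12], [318, 412, 8, 8, 36], [265, 414, 7, 5, 12]]
```

```bash
python3 - <<'E'
from h import *
from scipy.optimize import least_squares
B=[]
for f in("top.npy","topB.npy"):
    im=np.load(f).astype(int)
    m=((im[:,:,0]>90)&(im[:,:,1]<45)&(im[:,:,2]<55)).astype(np.uint8)
    m[:190]=0;m[225:]=0;m[:,:222]=0;m[:,245:]=0
    n,l,st,c=cv2.connectedComponentsWithStats(m);i=1+np.argmax(st[1:,4])
    P=ray("top",*c[i],.088);B.append(P[:2]);print(f,st[i],c[i],P.round(4))
a,b=B;print("chord",np.linalg.norm(b-a),"swing",2*np.arcsin(np.linalg.norm(b-a)/.112))
# chord direction gives the mean angle: tangent at mid q in head frame
t=b-a;print("mid q (yaw 0)",.6+np.arctan2(-t[1],t[0]))
E
```

```text
top.npy [222 190  15  33 140] [229.27857143 209.32857143] [0.5553 0.1489 0.088 ]
topB.npy [227 192  10  16  75] [231.34666667 198.50666667] [0.5837 0.1439 0.088 ]
chord 0.028826306725005968 swing 0.5206150702975898
mid q (yaw 0) 0.7736430027980319
```

```bash
python3 - <<'E'
from h import *
from scipy.ndimage import center_of_mass
for f,(v0,v1,u0,u1) in(("top.npy",(211,226,223,242)),("topB.npy",(190,207,223,242))):
    im=np.load(f).astype(int);p=im[v0:v1,u0:u1]
    m=(p[...,0]>110)&(p[...,2]>p[...,1]-6)&(p[...,1]<.35*p[...,0])
    n,l,st,c=cv2.connectedComponentsWithStats(m.astype(np.uint8));i=1+np.argmax(st[1:,4])
    x0,y0,w,h,_=st[i];box=(u0+x0+(w-1)/2,v0+y0+(h-1)/2)
    print(f);print("\n".join("".join("#" if a else "." for a in r) for r in (l==i)))
    for nm,cc in(("cent",c[i]+[u0,v0]),("box",box)):
        P=ray("top",*cc,.088);print(nm,np.round(cc,1),P.round(4))
E
```

```text
top.npy
...................
...................
...................
...................
......######.......
......#######......
.....####.###......
.....####.###......
.....########......
......#######......
.......####........
...................
...................
...................
...................
cent [231.6 217.9] [0.5329 0.1424 0.088 ]
box [231.5 218. ] [0.5327 0.1428 0.088 ]
topB.npy
...................
...................
...................
...................
...................
.......####........
.....#######.......
.....###.####......
.....###.####......
.....##..####......
.....#######.......
......#####........
...................
...................
...................
...................
...................
cent [231.3 198. ] [0.5849 0.144  0.088 ]
box [231.5 198. ] [0.585  0.1436 0.088 ]
```

The bolt holes give a head yaw of about 0.035. Adding that to the ball's swing of 0.97 puts the lever at about 1.10, its stop, and the push also ended on a rigid limit at 12 N. The pin is home and the arm is clear, so I hand in.

```bash
python3 -c "
from station import arm
print(arm.job_done())"
```

```text
the job is handed in; nothing more can be done
None
```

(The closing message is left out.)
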